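# Set up the seasoning station

## Task

Set up the seasoning station: stand each of the three glass shakers upright in the middle of the seat on the spice board whose colour matches its cap, and lay the bamboo spatula level across the rim of the open pinch bowl, balanced over the bowl's middle. Set the glass down gently, without dropping it or knocking it over, and leave the pinch bowl, its grey lid and the red caddy where they stand.

Things in the scene. Friction and masses are not known exactly. Their poses are not given: they have to be found in the camera images.
- shaker_yellow: glass spice shaker with a yellow cap and a yellow stripe round its paper label, standing upright on the counter: round, glass 46 mm in diameter from 3 to 70 mm up, cap 45 mm in diameter from 78 to 98 mm (overall height 98 mm), 110 to 225 g. Origin: centre of its underside, z up.
- shaker_green: glass spice shaker with a green cap and a green stripe round its paper label, standing upright on the counter: round, glass 46 mm in diameter from 3 to 70 mm up, cap 45 mm in diameter from 78 to 98 mm (overall height 98 mm), 110 to 225 g. Origin: centre of its underside, z up.
- shaker_blue: glass spice shaker with a blue cap and a blue stripe round its paper label, standing upright on the counter: round, glass 46 mm in diameter from 3 to 70 mm up, cap 45 mm in diameter from 78 to 98 mm (overall height 98 mm), 110 to 225 g. Origin: centre of its underside, z up.
- seat_yellow: yellow silicone seat, fixed on the spice board: shallow round dish 74 mm across, 6 mm high, inside 64 mm across, floor 2 mm above its origin. Origin: centre of its underside, on the board's top, z up. Board: fixed wooden slab 180 mm (x) by 440 (y), 18 mm thick, along the counter's far edge, with the 3 seats side by side; a C-clamp on its far edge, at its +y end, stands 16 mm above it.
- seat_green: green silicone seat, fixed on the spice board: shallow round dish 74 mm across, 6 mm high, inside 64 mm across, floor 2 mm above its origin. Origin: centre of its underside, on the board's top, z up. Board: fixed wooden slab 180 mm (x) by 440 (y), 18 mm thick, along the counter's far edge, with the 3 seats side by side; a C-clamp on its far edge, at its +y end, stands 16 mm above it.
- seat_blue: blue silicone seat, fixed on the spice board: shallow round dish 74 mm across, 6 mm high, inside 64 mm across, floor 2 mm above its origin. Origin: centre of its underside, on the board's top, z up. Board: fixed wooden slab 180 mm (x) by 440 (y), 18 mm thick, along the counter's far edge, with the 3 seats side by side; a C-clamp on its far edge, at its +y end, stands 16 mm above it.
- spatula: flat bamboo spatula 181 mm long, lying on the counter: handle 14 mm wide, blade 30 mm wide, both 9 mm thick with one flat underside; 30 g. Origin: underside, below the balance point, in the handle. x runs along it towards the blade: the blade begins 24 mm from the origin and ends 75 mm from it, the handle ends 106 mm the other way; z up. It starts within 0.5 rad of pointing its blade along +x.
- bowl: white ceramic pinch bowl, loose, open and empty, standing on the counter: round, rim 90 mm across outside, 42 mm high, 220 g. Bowl, spatula and the three shakers start in any order in one row across the counter (along y), centres at least 115 mm apart. Origin: centre of its underside, z up.
- caddy: red plastic carrying caddy, loose, to be left alone: four compartments, 260 mm (x) by 160 mm (y), walls 85 mm high, a carry handle along x over its middle, 191 mm high at the top; a spare shaker with a white cap stands in one compartment and stays there. Origin: centre of its underside.
- lid: grey silicone lid of the pinch bowl, to be left alone: flat disc 98 mm across with a mushroom knob, 24 mm high overall, lying on the counter. Origin: centre of its underside.
Things that resemble listed ones, but are neither listed nor needed, are in the scene too. What is meant by the bowl is not brown, and is the smaller of those in its own colour. What is shaped like the shaker_blue but orange is not meant.

How it is judged:
By the outcome, as a careful person would: the job done as asked, in the order asked, and still so for the second after the job is handed in, with the robot touching nothing.
It also fails if it takes over 99 s, if anything falls off the work surface, if the arm or the gripper's body presses on something with over 40 N, if the wrist force passes 120 N, or if a joint passes its speed limit or range.

## Robot

A 7-joint arm with a two-finger parallel gripper is mounted at the origin on the work surface. World frame = base frame: x ahead of the robot, y to its left, z up, the work surface at z = 0. Lengths are in m, angles in degrees, forces in N, time in s.
With the tool pointing down it reaches from about 0.425 to 0.875 m from the base axis. Payload 4.7 kg.
Tool frame: the origin (TCP) lies at the very end of the fingers, on their centre line; the grasp point (between the pads) lies 19 mm behind it; z points along the fingers, y is the line along which they close (so a half turn about z gives the same grasp; the last joint's range is limited). The gripper opens to 87 mm and grips with 3 to 60 N. Pads are 19 mm wide; open, the fingers measure 117 mm over their backs; the gripper's body (75 mm by 190 mm) begins 51 mm behind the grasp point.
Start: joints at [-74.02, 18.392, -4.016, 83.108, 1.295, 78.541, -3.26], TCP at [0.17, 0.627, 0.223] pointing down, gripper open.
Joint ranges: [-163.93, 163.93], [-17.29, 119.83], [-79.2, 71.16], [3.27, 140.29], [-89.18, 269.18], [5.43, 117.66], [-154.24, 154.24]. Speed limits (degrees/s): [147.25, 147.25, 180, 180, 180, 180, 180].

## Interface

Orientations are given as [roll, pitch, yaw] about the fixed x, y, z axes, in that order (R = Rz(yaw) Ry(pitch) Rx(roll)).
In Python, from cell import get_obs, eyes, env gives the robot as it stands.
- The arm moves only by the tool servo_tool, never from a script. Its argument "series" is a list that holds one entry, the list of rows, each a list of 7 numbers: the shift along the tool's x, y, z in units of 300 mm (1.0 is 300 mm), then the turn, a rotation vector about the tool's x, y, z in units of pi rad (1.0 is pi rad), then the opening, from 0 (shut) to 1 (fully open). In form: [[[tx, ty, tz, wx, wy, wz, gripper], ...]]. A call has 1 to 12 rows; each row is the pose to reach, as a shift and turn from the pose commanded when the call began, along the tool's axes at that moment, turning the shorter way round; what a row does not reach only later rows make up. A row lasts 1/12 s, in which the tool goes at most 41.7 mm and 7.16 degrees, less where a joint would pass 70% of its speed; a pose out of reach is approached as far as the arm can. A call with a number of a shift or a turn outside -1 to 1 is refused whole. A call with a gripper value outside its range is refused whole. The fingers move at their own pace and stop on an object; "grip_force" is the grip in N (left out, the last holds). Time passes only in rows, so rows that repeat a pose let the fingers close. It gives the time, the measured TCP pose, the force, the opening and the grip force at its end, in the units of the state.
- get_obs(): the state, without advancing time (a new reading comes with each control period).
- eyes.read_camera(name): name is "scene" or "top"; returns a dict with "frame" (420x560x3 uint8, red, green, blue), "depth" (420x560 float32, m along the optical axis (not along the pixel's ray), 0 where there is no reading), "fx", "fy", "cx", "cy" (pixels), "origin" and "rotation" of the camera in the world. Camera axes: x right, y down, z forward; pixel columns grow to the right and rows downward; lengths in m; the calibration is good to about 2 mm. A picture is of the moment at which its call begins.
- env.sign_off(): hands the job in; it is judged then, once.
The state is a dict: "time_s": time; "qpos": joint angles; "joint_velocities": joint speeds; "effort": joint torques, N m; "tool_pos": TCP position; "tool_rot": TCP orientation; "force": force on the tool from outside, world axes, zero at the start; "wrist_torque": the same for the moment, N m; "grip_width": finger opening in m; "grasp_force": force on a finger pad.
Only numpy, scipy, OpenCV 4.12 (cv2) and the standard library are available. Lean on these libraries where they do the work, as an engineer would, in place of code of your own. Each camera call takes 0.05 s, during which the arm holds its last target. There are 200 camera calls.

## Working session

There is one attempt and no reset: what is moved stays moved. The work goes in short steps, Python scripts to look and compute and a tool call to move; the robot and the scene stay as the last step left them, time stands still between calls to the robot, and variables do not carry over. Pictures are saved under pics/ and viewed, at most 14 in all, crops included, and the job is handed in when it is done.

Besides the shell and the picture viewer there is one more tool, called after "Emit:" by a JSON object that holds its "name" and its "arguments". servo_tool: Moves the arm, as the interface text tells. Shifts and turns lie within -1 to 1; 1 stands for 300 mm of shift or pi rad of turn. Its arguments: {"type":"object","properties":{"series":{"type":"array"},"grip_force":{"type":"number"}},"required":["series"]}

```bash
mkdir -p pics; ls
python3 - <<'E'
from cell import get_obs, eyes, env
import cv2, numpy as np
o=get_obs(); print({k:np.round(o[k],3) for k in ['time_s','tool_pos','tool_rot','qpos','grip_width']})
for n in ['scene','top']:
    c=eyes.read_camera(n); np.savez(f'pics/{n}0.npz',**c)
    cv2.imwrite(f'pics/{n}0.png',cv2.cvtColor(c['frame'],cv2.COLOR_RGB2BGR))
    print(n,c['fx'],c['cx'],c['cy'],np.round(c['origin'],3),np.round(c['rotation'],3))
E
```

```text
pics
{'time_s': np.float64(0.0), 'tool_pos': array([0.17 , 0.627, 0.221]), 'tool_rot': array([-1.79889e+02,  6.00000e-03,  1.64831e+02]), 'qpos': array([-74.021,  18.441,  -4.015,  83.176,   1.295,  78.539,  -3.259]), 'grip_width': np.float64(0.087)}
scene 420.4936139292888 280.59907275115415 215.182945166163 [1.405 0.265 0.801] [-127.603   -0.387  107.912]
top 394.1733526159507 278.4895693580443 207.5304505453505 [ 0.311 -0.016  1.119] [-169.864    0.546  -89.11 ]
```

View pics/top0.png

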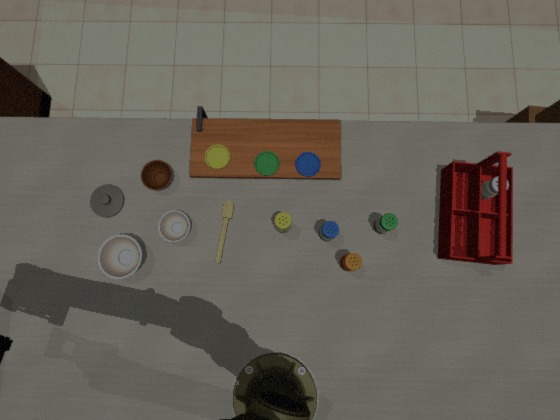

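View pics/scene0.png

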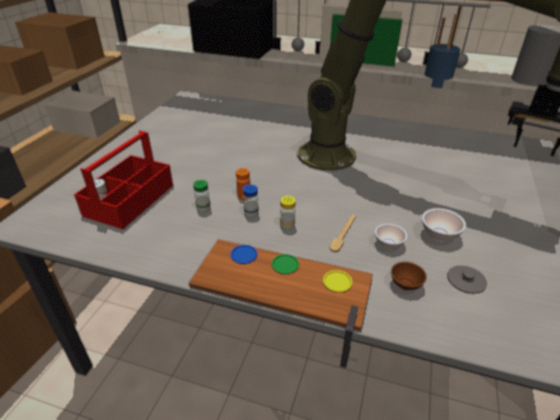

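```bash
cat > h.py <<'E'
import numpy as np, cv2
from scipy.spatial.transform import Rotation as R
def world(c):
    d=c['depth']; v,u=np.indices(d.shape)
    p=np.stack([(u-c['cx'])/c['fx']*d,(v-c['cy'])/c['fy']*d,d],-1)
    return p@R.from_euler('xyz',c['rotation'],degrees=True).as_matrix().T+c['origin']
def pix(c,P):
    q=(np.asarray(P)-c['origin'])@R.from_euler('xyz',c['rotation'],degrees=True).as_matrix()
    return q[...,0]/q[...,2]*c['fx']+c['cx'],q[...,1]/q[...,2]*c['fy']+c['cy']
def ray(c,u,v,z):
    d=R.from_euler('xyz',c['rotation'],degrees=True).apply([(u-c['cx'])/c['fx'],(v-c['cy'])/c['fy'],1])
    o=np.asarray(c['origin']); return o+d*(z-o[2])/d[2]
HUE={'yellow':(22,33),'green':(50,75),'blue':(100,120)}
def blobs(c,col,smin=150):
    hsv=cv2.cvtColor(c['frame'],cv2.COLOR_RGB2HSV); lo,hi=HUE[col]
    m=cv2.inRange(hsv,(lo,smin,40),(hi,255,255))
    n,l,s,ce=cv2.connectedComponentsWithStats(m)
    return [(l==i,s[i]) for i in range(1,n) if s[i][4]>60]
E
python3 - <<'E'
from h import *
for n in ['top','scene']:
    c=dict(np.load(f'pics/{n}0.npz')); W=world(c)
    for col in HUE:
        for m,s in blobs(c,col):
            p=W[m&(c['depth']>0)]
            zt=np.percentile(p[:,2],90); q=p[abs(p[:,2]-zt)<.006]
            v,u=np.nonzero(m); 
            r=[ray(c,(u.min()+u.max())/2,(v.min()+v.max())/2,z)[:2].round(4) for z in(.098,.024)]
            print(n,col,s,'ztop',zt.round(4),'mean',q.mean(0).round(4),'mid',((q.min(0)+q.max(0))/2).round(4)[:2],r)
c=dict(np.load('pics/top0.npz'))
W=world(c)
print('counter z',np.median(W[300:320,420:470,2]))
f=cv2.cvtColor(c['frame'],cv2.COLOR_RGB2BGR)
cv2.imwrite('pics/crop1.png',cv2.resize(f[110:280,90:410],None,fx=2.5,fy=2.5,interpolation=cv2.INTER_CUBIC))
# bowl rim
sub=np.zeros(c['depth'].shape,bool); sub[200:250,150:197]=1
m=sub&(W[...,2]>.034); p=W[m]; print('bowl',m.sum(),p[:,2].max(),p.mean(0).round(4),((p.min(0)+p.max(0))/2).round(4),np.ptp(p,axis=0).round(4))
h=cv2.minEnclosingCircle(p[:,:2].astype(np.float32)); print(h)
# spatula by depth & colour
hsv=cv2.cvtColor(c['frame'],cv2.COLOR_RGB2HSV); sub[:]=0; sub[195:270,208:240]=1
m=sub&(hsv[...,1]>80); p=W[m]; print('sp',m.sum(),np.median(p[:,2]))
v,u=np.nonzero(m)
P=np.array([ray(c,a,b,.009) for a,b in zip(u,v)])[:,:2].astype(np.float32); print(cv2.minAreaRect(P),P.min(0),P.max(0))
h=P[P[:,0]<P[:,0].max()-.06]; vx=cv2.fitLine(h,cv2.DIST_L2,0,.01,.01).ravel(); print(vx,np.degrees(np.arctan2(vx[1],vx[0])))
print(hsv[240,221],hsv[226,174],hsv[260,300])
E
```

```text
top blue [296 153  24  23 437] ztop 0.0243 mean [ 0.6355 -0.0839  0.0214] mid [ 0.6352 -0.0842] [array([ 0.6127, -0.0796]), array([ 0.6346, -0.0842])]
top blue [322 222  16  16 197] ztop 0.1006 mean [ 0.4376 -0.1377  0.0984] mid [ 0.437  -0.1373] [array([ 0.4368, -0.1373]), array([ 0.4459, -0.1461])]
scene yellow [281 196  14  12 124] ztop 0.0991 mean [ 0.4633 -0.0136  0.0969] mid [ 0.461  -0.0135] [array([ 0.4682, -0.0123]), array([ 0.3696, -0.0414])]
scene yellow [323 270  29  22 518] ztop 0.0232 mean [0.6524 0.1776 0.0202] mid [0.6516 0.1776] [array([0.7272, 0.1859]), array([0.6558, 0.1776])]
scene green [332  16  11  25 111] ztop 0.371 mean [-0.5462 -0.1026  0.3709] mid [-0.5459 -0.1021] [array([-1.4811, -0.2771]), array([-1.7851, -0.3342])]
scene green [ 364   19   37   46 1179] ztop 0.3569 mean [-0.5457  0.1145  0.3566] mid [-0.5456  0.1134] [array([-1.2633,  0.0403]), array([-1.5444,  0.0166])]
scene green [195 181  11  10  93] ztop 0.0983 mean [ 0.4661 -0.2895  0.0966] mid [ 0.465  -0.2904] [array([ 0.4728, -0.2863]), array([ 0.3747, -0.3443])]
scene green [273 256  25  17 33
[... 199 characters left out ...]
1  -0.1389] [array([ 0.4477, -0.135 ]), array([ 0.3468, -0.1772])]
scene blue [231 246  25  17 337] ztop 0.022 mean [ 0.6338 -0.0849  0.0193] mid [ 0.6367 -0.0838] [array([ 0.7124, -0.0506]), array([ 0.6394, -0.0838])]
counter z -8.000720943146522e-05
bowl 253 1.1194207039081114 [0.4463 0.282  0.0704] [0.4016 0.1572 0.5767] [0.182  0.3468 1.0854]
((0.39127811789512634, 0.15328295528888702), 0.18779578804969788)
sp 319 0.008977070992224334
((0.43779152631759644, 0.15165352821350098), (0.028917547315359116, 0.17373371124267578), 82.95744323730469) [0.35182193 0.12797168] [0.5231554 0.1727863]
[ 0.9903689  -0.13845386  0.41054627  0.15626493] -7.9583874
[ 26  88 124] [114  10 132] [ 21  17 107]
```

View pics/crop1.png

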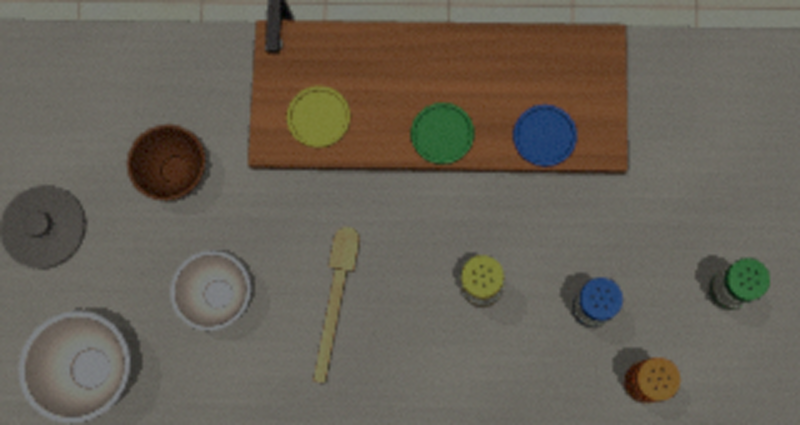

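Run:
```python
from h import *
HUE.update(yellow=(20,36),green=(45,85))
c=dict(np.load('pics/top0.npz')); W=world(c)
for col in HUE:
    for m,s in blobs(c,col,120):
        W2=W[m&(c['depth']>0)]; zt=np.percentile(W2[:,2],75); z=.098 if zt>.05 else .023
        v,u=np.nonzero(m); P=np.array([ray(c,a,b,z) for a,b in zip(u,v)])[:,:2].astype(np.float32)
        print(col,s,zt.round(4),P.mean(0),cv2.minEnclosingCircle(P))
m=np.zeros(c['depth'].shape,bool); m[200:250,150:197]=1
m&=(W[...,2]>.033)&(c['depth']>0)&(W[...,2]<.06); p=W[m]
print('bowl',m.sum(),np.percentile(p[:,2],90),p.mean(0).round(4),cv2.minEnclosingCircle(p[:,:2].astype(np.float32)))
s=dict(np.load('pics/scene0.npz')); Ws=world(s)
k=(Ws[...,2]>.034)&(Ws[...,2]<.06)&(abs(Ws[...,0]-.45)<.07)&(abs(Ws[...,1]-.25)<.07); p=Ws[k]
print('bowl scene',k.sum(),p.mean(0),cv2.minEnclosingCircle(p[:,:2].astype(np.float32)))
hs=cv2.cvtColor(s['frame'],cv2.COLOR_RGB2HSV)
k=(hs[...,1]>80)&(abs(Ws[...,0]-.44)<.12)&(abs(Ws[...,1]-.15)<.05)&(Ws[...,2]>.004)&(Ws[...,2]<.02); p=Ws[k]
print('sp scene',k.sum(),cv2.minAreaRect(p[:,:2].astype(np.float32)))
# orange, for clearance
k=(Ws[...,2]>.085)&(Ws[...,2]<.11)&(abs(Ws[...,0]-.38)<.15)&(abs(Ws[...,1]+.2)<.15)
n,l,st,ce=cv2.connectedComponentsWithStats(k.astype('u1'))
for i in range(1,n):
    if st[i][4]>30: print('cap',Ws[l==i].mean(0).round(3))
```

```text
yellow [205 144  25  25 501] 0.023 [0.6549131 0.1781537] ((0.6549230813980103, 0.1778770089149475), 0.037704672664403915)
yellow [275 212  16  18 218] 0.0994 [ 0.45899302 -0.01461959] ((0.4587864875793457, -0.013605247251689434), 0.022717541083693504)
green [254 151  26  24 439] 0.0222 [0.63683754 0.034112  ] ((0.637315571308136, 0.034008998423814774), 0.0362846739590168)
green [380 214  17  16 199] 0.0992 [ 0.46027404 -0.29110247] ((0.46007129549980164, -0.2910076677799225), 0.022216005250811577)
blue [296 152  24  24 463] 0.0226 [ 0.63566977 -0.08449282] ((0.6359146237373352, -0.08464068174362183), 0.0358848050236702)
blue [322 221  17  17 223] 0.0995 [ 0.43760407 -0.13836007] ((0.4373575747013092, -0.13837502896785736), 0.0221021119505167)
bowl 251 0.04431934870436627 [0.4504 0.2909 0.0405] ((0.4482765197753906, 0.2859988808631897), 0.044764596968889236)
bowl scene 181 [0.44392249 0.27896939 0.03900958] ((0.44705235958099365, 0.28401806950569153), 0.046034980565309525)
sp scene 245 ((0.4396226406097412, 0.1499665528535843), (0.028321513906121254, 0.1808866411447525), 84.34638977050781)
cap [ 0.36  -0.195  0.095]
cap [ 0.466 -0.29   0.095]
cap [ 0.443 -0.137  0.095]
```

Three white or brown bowls: small white (174,226), large white (120,256) and brown (157,175). The small white one is the pinch bowl, since it is not brown and is the smaller of the two white ones. Blue cap (330,229) is meant, and the orange look-alike (351,262) is not. The crop confirms both.

The arm heads for yellow first.

Emit:
{"name": "servo_tool", "arguments": {"series": [[[-0.95,-0.71,0.067,0,0,0.416,1],[-0.95,-0.71,0.067,0,0,0.416,1],[-0.95,-0.71,0.067,0,0,0.416,1],[-0.95,-0.71,0.067,0,0,0.416,1],[-0.95,-0.71,0.067,0,0,0.416,1],[-0.95,-0.71,0.067,0,0,0.416,1],[-0.95,-0.71,0.067,0,0,0.416,1],[-0.95,-0.71,0.067,0,0,0.416,1],[-0.95,-0.71,0.067,0,0,0.416,1],[-0.95,-0.71,0.067,0,0,0.416,1],[-0.95,-0.71,0.067,0,0,0.416,1],[-0.95,-0.71,0.067,0,0,0.416,1]]], "grip_force": 15}}

```text
time_s: 1.1
tool_pos: [0.3896, 0.3464, 0.2021]
tool_rot: [-180.0, 0.0, 89.8]
force: [-0.4, -0.3, -0.1]
grip_width: 0.0869
grasp_force: 0.0
```

Emit:
{"name": "servo_tool", "arguments": {"series": [[[-1,0.231,0.167,0,0,0,1],[-1,0.231,0.167,0,0,0,1],[-1,0.231,0.167,0,0,0,1],[-1,0.231,0.167,0,0,0,1],[-1,0.231,0.167,0,0,0,1],[-1,0.231,0.167,0,0,0,1],[-1,0.231,0.167,0,0,0,1],[-1,0.231,0.167,0,0,0,1],[-1,0.231,0.167,0,0,0,1]]]}}

```text
time_s: 1.85
tool_pos: [0.4586, 0.0417, 0.1517]
tool_rot: [-180.0, 0.1, 89.6]
force: [0.7, -0.9, 0.2]
grip_width: 0.0871
grasp_force: 0.0
```

Run:
```python
from cell import get_obs
import numpy as np
o=get_obs(); print({k:np.round(o[k],4) for k in ['time_s','tool_pos','tool_rot','qpos','joint_velocities']})
```

```text
{'time_s': np.float64(1.85), 'tool_pos': array([0.4586, 0.0417, 0.1517]), 'tool_rot': array([-1.799602e+02,  9.840000e-02,  8.962210e+01]), 'qpos': array([-40.7688,  -3.2584,  31.5153, 115.2245,   1.9389,  67.6214,
       -10.4129]), 'joint_velocities': array([-2.2843, -0.0424, -4.9339, -0.6167, -2.6512,  0.7257, -4.0965])}
```

Emit:
{"name": "servo_tool", "arguments": {"series": [[[-0.18,0,0.1,0,0,0,1],[-0.18,0,0.1,0,0,0,1],[-0.18,0,0.1,0,0,0,1],[-0.18,0,0.1,0,0,0,1],[-0.18,0,0.1,0,0,0,1]]]}}

```text
time_s: 2.27
tool_pos: [0.4587, -0.0051, 0.1227]
tool_rot: [180.0, -0.0, 90.1]
force: [0.0, 0.2, 0.6]
grip_width: 0.0871
grasp_force: 0.0
```

Emit:
{"name": "servo_tool", "arguments": {"series": [[[-0.022,0,0,0,0,0,1],[-0.022,0,0.05,0,0,0,1],[-0.022,0,0.1,0,0,0,1],[-0.022,0,0.16,0,0,0,1],[-0.022,0,0.22,0,0,0,1],[-0.022,0,0.26,0,0,0,1],[-0.022,0,0.273,0,0,0,1],[-0.022,0,0.273,0,0,0,1]]]}}

```text
time_s: 2.93
tool_pos: [0.458, -0.0129, 0.04]
tool_rot: [-179.9, 0.0, 90.0]
force: [0.1, 0.1, -0.6]
grip_width: 0.0869
grasp_force: 0.0
```

Emit:
{"name": "servo_tool", "arguments": {"series": [[[0,0,0,0,0,0,0.7],[0,0,0,0,0,0,0.6],[0,0,0,0,0,0,0.55],[0,0,0,0,0,0,0.5],[0,0,0,0,0,0,0.45],[0,0,0,0,0,0,0.4],[0,0,0,0,0,0,0.3],[0,0,0,0,0,0,0.2]]]}}

```text
time_s: 3.6
tool_pos: [0.4587, -0.0134, 0.0406]
tool_rot: [180.0, -0.0, 89.9]
force: [-0.5, 0.6, -0.5]
grip_width: 0.0454
grasp_force: 15.0
```

Emit:
{"name": "servo_tool", "arguments": {"series": [[[0,0,-0.05,0,0,0,0.2],[0,0,-0.12,0,0,0,0.2],[0,0,-0.2,0,0,0,0.2],[0.04,0.04,-0.2,0,0,0,0.2],[0.12,0.12,-0.2,0,0,0,0.2],[0.21,0.21,-0.2,0,0,0,0.2],[0.3,0.3,-0.2,0,0,0,0.2],[0.39,0.39,-0.2,0,0,0,0.2],[0.48,0.48,-0.2,0,0,0,0.2],[0.55,0.56,-0.2,0,0,0,0.2],[0.61,0.62,-0.2,0,0,0,0.2],[0.637,0.653,-0.2,0,0,0,0.2]]]}}

```text
time_s: 4.6
tool_pos: [0.6555, 0.1817, 0.0989]
tool_rot: [-180.0, -0.0, 90.2]
force: [0.1, 1.1, -0.8]
grip_width: 0.0455
grasp_force: 15.0
```

Emit:
{"name": "servo_tool", "arguments": {"series": [[[0,0,0,0,0,0,0.2],[0,0,0,0,0,0,0.2],[0,0,0,0,0,0,0.2],[0,0,0.02,0,0,0,0.2],[0,0,0.04,0,0,0,0.2],[0,0,0.06,0,0,0,0.2]]]}}

```text
time_s: 5.1
tool_pos: [0.654, 0.1768, 0.082]
tool_rot: [-180.0, -0.0, 89.9]
force: [0.2, -0.8, -2.2]
grip_width: 0.0456
grasp_force: 15.0
```

Emit:
{"name": "servo_tool", "arguments": {"series": [[[0.003,0.003,0.02,0,0,0,0.2],[0.003,0.003,0.04,0,0,0,0.2],[0.003,0.003,0.05,0,0,0,0.2],[0.003,0.003,0.056,0,0,0,0.2],[0.003,0.003,0.06,0,0,0,0.2],[0.003,0.003,0.064,0,0,0,0.2],[0.003,0.003,0.067,0,0,0,0.2],[0.003,0.003,0.069,0,0,0,0.2],[0.003,0.003,0.071,0,0,0,0.2],[0.003,0.003,0.071,0,0,0,0.2]]]}}

```text
time_s: 5.93
tool_pos: [0.6554, 0.1784, 0.0612]
tool_rot: [180.0, -0.0, 89.9]
force: [0.4, -0.3, -1.9]
grip_width: 0.0457
grasp_force: 15.0
```

Emit:
{"name": "servo_tool", "arguments": {"series": [[[0,0,0.0015,0,0,0,0.2],[0,0,0.003,0,0,0,0.2],[0,0,0.0045,0,0,0,0.2],[0,0,0.006,0,0,0,0.2],[0,0,0.006,0,0,0,0.2]]]}}

```text
time_s: 6.35
tool_pos: [0.6557, 0.1785, 0.0606]
tool_rot: [180.0, -0.0, 90.0]
force: [-1.3, -0.5, 5.1]
grip_width: 0.0459
grasp_force: 15.0
```

Emit:
{"name": "servo_tool", "arguments": {"series": [[[0,0,0,0,0,0,0.56],[0,0,0,0,0,0,0.62],[0,0,0,0,0,0,0.7],[0,0,0,0,0,0,0.85],[0,0,0,0,0,0,1],[0,0,-0.05,0,0,0,1],[0,0,-0.15,0,0,0,1],[0,0,-0.28,0,0,0,1],[0,0,-0.3,0,0,0,1]]]}}

```text
time_s: 7.1
tool_pos: [0.6593, 0.1788, 0.1578]
tool_rot: [179.4, -0.2, 89.9]
force: [1.7, -0.1, 1.4]
grip_width: 0.0855
grasp_force: 0.0
```

Emit:
{"name": "servo_tool", "arguments": {"series": [[[-0.9,-0.37,0,0,0,0,1],[-0.9,-0.37,0,0,0,0,1],[-0.9,-0.37,0,0,0,0,1],[-0.9,-0.37,0,0,0,0,1],[-0.9,-0.37,0,0,0,0,1],[-0.9,-0.37,0,0,0,0,1],[-0.9,-0.37,0,0,0,0,1],[-0.9,-0.37,0,0,0,0,1]]]}}

```text
time_s: 7.77
tool_pos: [0.5408, -0.1023, 0.1512]
tool_rot: [179.9, 0.2, 89.2]
force: [-0.4, -1.8, 0.4]
grip_width: 0.0871
grasp_force: 0.0
```

Emit:
{"name": "servo_tool", "arguments": {"series": [[[-0.66,-0.275,0,0,0,0,1],[-0.66,-0.275,0,0,0,0,1],[-0.66,-0.275,0,0,0,0,1],[-0.66,-0.275,0,0,0,0,1],[-0.66,-0.275,0,0,0,0,1],[-0.66,-0.275,0,0,0,0,1],[-0.66,-0.275,0,0,0,0,1],[-0.66,-0.275,0,0,0,0,1],[-0.66,-0.275,0,0,0,0,1]]]}}

```text
time_s: 8.52
tool_pos: [0.4628, -0.2877, 0.1496]
tool_rot: [180.0, -0.1, 90.1]
force: [0.4, -0.8, 1.2]
grip_width: 0.0874
grasp_force: 0.0
```

Emit:
{"name": "servo_tool", "arguments": {"series": [[[-0.01,-0.005,0,0,0,0,1],[-0.01,-0.005,0.05,0,0,0,1],[-0.01,-0.005,0.12,0,0,0,1],[-0.01,-0.005,0.2,0,0,0,1],[-0.01,-0.005,0.28,0,0,0,1],[-0.01,-0.005,0.34,0,0,0,1],[-0.01,-0.005,0.365,0,0,0,1],[-0.01,-0.005,0.368,0,0,0,1],[-0.01,-0.005,0.368,0,0,0,1]]]}}

```text
time_s: 9.27
tool_pos: [0.4605, -0.292, 0.0391]
tool_rot: [-180.0, 0.0, 90.0]
force: [0.2, -0.5, -0.7]
grip_width: 0.0865
grasp_force: 0.0
```

Emit:
{"name": "servo_tool", "arguments": {"series": [[[0,0,0,0,0,0,0.7],[0,0,0,0,0,0,0.6],[0,0,0,0,0,0,0.55],[0,0,0,0,0,0,0.5],[0,0,0,0,0,0,0.45],[0,0,0,0,0,0,0.4],[0,0,0,0,0,0,0.3],[0,0,0,0,0,0,0.2]]]}}

```text
time_s: 9.93
tool_pos: [0.4602, -0.2925, 0.039]
tool_rot: [180.0, 0.0, 89.9]
force: [0.0, -0.1, 0.5]
grip_width: 0.0456
grasp_force: 15.0
```

Run:
```python
from cell import eyes
from h import *
c=eyes.read_camera('top'); cv2.imwrite('pics/t1.png',cv2.resize(cv2.cvtColor(c['frame'],cv2.COLOR_RGB2BGR)[100:300,150:470],None,fx=2.5,fy=2.5))
```

```text
(no output)
```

View pics/t1.png

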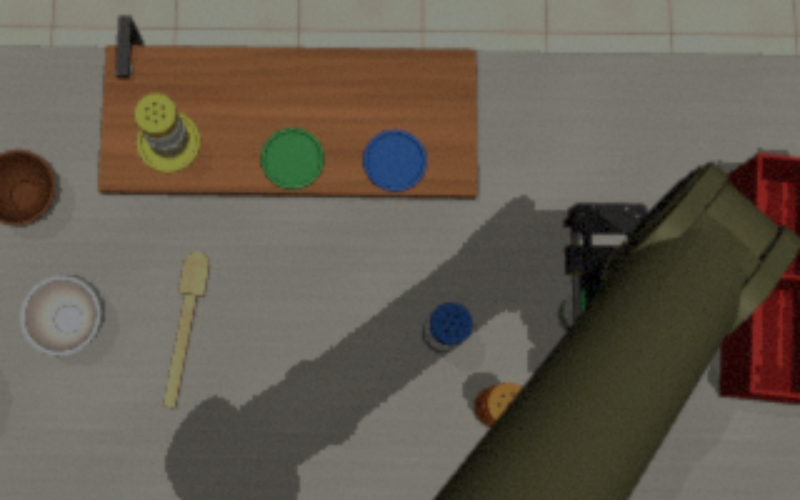

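Emit:
{"name": "servo_tool", "arguments": {"series": [[[0,0,-0.05,0,0,0,0.2],[0,0,-0.12,0,0,0,0.2],[0,0,-0.2,0,0,0,0.2],[0.05,0.04,-0.22,0,0,0,0.2],[0.12,0.1,-0.22,0,0,0,0.2],[0.22,0.17,-0.22,0,0,0,0.2],[0.32,0.25,-0.22,0,0,0,0.2],[0.42,0.33,-0.22,0,0,0,0.2],[0.52,0.39,-0.22,0,0,0,0.2],[0.62,0.45,-0.22,0,0,0,0.2],[0.72,0.5,-0.22,0,0,0,0.2],[0.8,0.55,-0.22,0,0,0,0.2]]]}}

```text
time_s: 10.98
tool_pos: [0.6255, -0.0492, 0.1041]
tool_rot: [-179.9, -0.1, 90.1]
force: [0.1, 0.1, -1.4]
grip_width: 0.0458
grasp_force: 15.0
```

Emit:
{"name": "servo_tool", "arguments": {"series": [[[0.09,0.015,0,0,0,0,0.2],[0.17,0.025,0,0,0,0,0.2],[0.24,0.035,0,0,0,0,0.2],[0.283,0.038,0,0,0,0,0.2],[0.283,0.038,0,0,0,0,0.2],[0.283,0.038,0.02,0,0,0,0.2],[0.283,0.038,0.05,0,0,0,0.2],[0.283,0.038,0.08,0,0,0,0.2],[0.283,0.038,0.09,0,0,0,0.2],[0.283,0.038,0.09,0,0,0,0.2]]]}}

```text
time_s: 11.82
tool_pos: [0.6353, 0.0308, 0.0762]
tool_rot: [-179.8, 0.0, 89.8]
force: [0.1, -0.9, -2.5]
grip_width: 0.0455
grasp_force: 15.0
```

Emit:
{"name": "servo_tool", "arguments": {"series": [[[0.006,0.004,0.01,0,0,0,0.2],[0.006,0.004,0.02,0,0,0,0.2],[0.006,0.004,0.03,0,0,0,0.2],[0.006,0.004,0.04,0,0,0,0.2],[0.006,0.004,0.045,0,0,0,0.2],[0.006,0.004,0.05,0,0,0,0.2],[0.006,0.004,0.054,0,0,0,0.2],[0.006,0.004,0.057,0,0,0,0.2],[0.006,0.004,0.057,0,0,0,0.2]]]}}

```text
time_s: 12.57
tool_pos: [0.6378, 0.0341, 0.0607]
tool_rot: [-180.0, -0.0, 90.0]
force: [0.5, 0.6, -1.3]
grip_width: 0.0457
grasp_force: 15.0
```

Emit:
{"name": "servo_tool", "arguments": {"series": [[[0,0,0.0015,0,0,0,0.2],[0,0,0.003,0,0,0,0.2],[0,0,0.0045,0,0,0,0.2],[0,0,0.006,0,0,0,0.2],[0,0,0.006,0,0,0,0.2]]]}}

```text
time_s: 12.98
tool_pos: [0.638, 0.0341, 0.0591]
tool_rot: [180.0, -0.0, 89.9]
force: [0.8, -1.2, -1.7]
grip_width: 0.0455
grasp_force: 15.0
```

Emit:
{"name": "servo_tool", "arguments": {"series": [[[0,0,0.0015,0,0,0,0.2],[0,0,0.003,0,0,0,0.2],[0,0,0.0045,0,0,0,0.2],[0,0,0.0045,0,0,0,0.2]]]}}

```text
time_s: 13.32
tool_pos: [0.638, 0.0341, 0.059]
tool_rot: [180.0, -0.0, 89.9]
force: [-2.5, -0.2, 6.2]
grip_width: 0.0457
grasp_force: 15.0
```

Emit:
{"name": "servo_tool", "arguments": {"series": [[[0,0,0,0,0,0,0.56],[0,0,0,0,0,0,0.62],[0,0,0,0,0,0,0.7],[0,0,0,0,0,0,0.85],[0,0,0,0,0,0,1],[0,0,-0.05,0,0,0,1],[0,0,-0.15,0,0,0,1],[0,0,-0.28,0,0,0,1],[0,0,-0.3,0,0,0,1]]]}}

```text
time_s: 14.07
tool_pos: [0.6415, 0.0337, 0.1542]
tool_rot: [179.5, -0.1, 89.9]
force: [1.6, -0.4, 0.7]
grip_width: 0.0855
grasp_force: 0.0
```

Emit:
{"name": "servo_tool", "arguments": {"series": [[[-0.573,-0.663,0,0,0,0,1],[-0.573,-0.663,0,0,0,0,1],[-0.573,-0.663,0,0,0,0,1],[-0.573,-0.663,0,0,0,0,1],[-0.573,-0.663,0,0,0,0,1],[-0.573,-0.663,0,0,0,0,1],[-0.573,-0.663,0,0,0,0,1],[-0.573,-0.663,0,0,0,0,1],[-0.573,-0.663,0,0,0,0,1],[-0.573,-0.663,0,0,0,0,1]]]}}

```text
time_s: 14.9
tool_pos: [0.44, -0.1367, 0.148]
tool_rot: [179.9, -0.0, 90.0]
force: [-0.4, 0.8, -0.6]
grip_width: 0.0869
grasp_force: 0.0
```

Emit:
{"name": "servo_tool", "arguments": {"series": [[[-0.003,-0.003,0,0,0,0,1],[-0.003,-0.003,0.05,0,0,0,1],[-0.003,-0.003,0.12,0,0,0,1],[-0.003,-0.003,0.2,0,0,0,1],[-0.003,-0.003,0.28,0,0,0,1],[-0.003,-0.003,0.34,0,0,0,1],[-0.003,-0.003,0.362,0,0,0,1],[-0.003,-0.003,0.363,0,0,0,1],[-0.003,-0.003,0.363,0,0,0,1]]]}}

```text
time_s: 15.65
tool_pos: [0.4385, -0.1384, 0.039]
tool_rot: [-180.0, 0.1, 90.0]
force: [-0.2, 0.5, -0.4]
grip_width: 0.0868
grasp_force: 0.0
```

Emit:
{"name": "servo_tool", "arguments": {"series": [[[0,0,0,0,0,0,0.7],[0,0,0,0,0,0,0.6],[0,0,0,0,0,0,0.55],[0,0,0,0,0,0,0.5],[0,0,0,0,0,0,0.45],[0,0,0,0,0,0,0.4],[0,0,0,0,0,0,0.3],[0,0,0,0,0,0,0.2]]]}}

```text
time_s: 16.32
tool_pos: [0.4379, -0.1385, 0.0389]
tool_rot: [-180.0, -0.0, 89.9]
force: [-0.5, 0.7, 1.0]
grip_width: 0.0453
grasp_force: 15.0
```

Emit:
{"name": "servo_tool", "arguments": {"series": [[[0,0,-0.05,0,0,0,0.2],[0,0,-0.12,0,0,0,0.2],[0,0,-0.2,0,0,0,0.2],[0.02,0.05,-0.22,0,0,0,0.2],[0.04,0.13,-0.22,0,0,0,0.2],[0.06,0.22,-0.22,0,0,0,0.2],[0.08,0.31,-0.22,0,0,0,0.2],[0.11,0.4,-0.22,0,0,0,0.2],[0.13,0.49,-0.22,0,0,0,0.2],[0.15,0.57,-0.22,0,0,0,0.2],[0.17,0.63,-0.22,0,0,0,0.2],[0.179,0.66,-0.22,0,0,0,0.2]]]}}

```text
time_s: 17.32
tool_pos: [0.6379, -0.0833, 0.1037]
tool_rot: [-180.0, 0.0, 90.1]
force: [-0.3, -0.1, -0.8]
grip_width: 0.0455
grasp_force: 15.0
```

Emit:
{"name": "servo_tool", "arguments": {"series": [[[0,0,0,0,0,0,0.2],[0,0,0,0,0,0,0.2],[0,0,0.02,0,0,0,0.2],[0,0,0.05,0,0,0,0.2],[0,0,0.08,0,0,0,0.2],[0,0,0.09,0,0,0,0.2],[0,0,0.09,0,0,0,0.2]]]}}

```text
time_s: 17.9
tool_pos: [0.6345, -0.0849, 0.0762]
tool_rot: [-179.8, -0.0, 89.9]
force: [-0.1, -0.3, -2.9]
grip_width: 0.0458
grasp_force: 15.0
```

Emit:
{"name": "servo_tool", "arguments": {"series": [[[0,0.001,0.01,0,0,0,0.2],[0,0.001,0.02,0,0,0,0.2],[0,0.001,0.03,0,0,0,0.2],[0,0.001,0.04,0,0,0,0.2],[0,0.001,0.045,0,0,0,0.2],[0,0.001,0.05,0,0,0,0.2],[0,0.001,0.054,0,0,0,0.2],[0,0.001,0.057,0,0,0,0.2],[0,0.001,0.057,0,0,0,0.2]]]}}

```text
time_s: 18.65
tool_pos: [0.6363, -0.085, 0.0606]
tool_rot: [-180.0, -0.0, 89.9]
force: [0.3, -0.1, -1.5]
grip_width: 0.0452
grasp_force: 15.0
```

Emit:
{"name": "servo_tool", "arguments": {"series": [[[0,0,0.0015,0,0,0,0.2],[0,0,0.003,0,0,0,0.2],[0,0,0.0045,0,0,0,0.2],[0,0,0.006,0,0,0,0.2],[0,0,0.006,0,0,0,0.2]]]}}

```text
time_s: 19.07
tool_pos: [0.6364, -0.0851, 0.059]
tool_rot: [180.0, -0.0, 90.0]
force: [0.1, 0.0, -1.1]
grip_width: 0.0455
grasp_force: 15.0
```

Emit:
{"name": "servo_tool", "arguments": {"series": [[[0,0,0.0015,0,0,0,0.2],[0,0,0.003,0,0,0,0.2],[0,0,0.0045,0,0,0,0.2],[0,0,0.0045,0,0,0,0.2]]]}}

```text
time_s: 19.4
tool_pos: [0.6364, -0.0851, 0.0589]
tool_rot: [180.0, -0.0, 89.9]
force: [-2.7, 1.1, 7.2]
grip_width: 0.0452
grasp_force: 15.0
```

Emit:
{"name": "servo_tool", "arguments": {"series": [[[0,0,0,0,0,0,0.56],[0,0,0,0,0,0,0.62],[0,0,0,0,0,0,0.7],[0,0,0,0,0,0,0.85],[0,0,0,0,0,0,1],[0,0,-0.05,0,0,0,1],[0,0,-0.15,0,0,0,1],[0,0,-0.28,0,0,0,1],[0,0,-0.32,0,0,0,0.7],[0,0,-0.32,0,0,0,0.5]]]}}

```text
time_s: 20.23
tool_pos: [0.6393, -0.0861, 0.1593]
tool_rot: [179.5, 0.0, 89.9]
force: [-0.0, 0.2, -0.5]
grip_width: 0.0795
grasp_force: 0.0
```

Emit:
{"name": "servo_tool", "arguments": {"series": [[[0.78,-0.607,0,0,0,-0.461,0.5],[0.78,-0.607,0,0,0,-0.461,0.5],[0.78,-0.607,0,0,0,-0.461,0.5],[0.78,-0.607,0,0,0,-0.461,0.5],[0.78,-0.607,0,0,0,-0.461,0.5],[0.78,-0.607,0,0,0,-0.461,0.5],[0.78,-0.607,0,0,0,-0.461,0.5],[0.78,-0.607,0,0,0,-0.461,0.5],[0.78,-0.607,0,0,0,-0.461,0.5],[0.78,-0.607,0,0,0,-0.461,0.5],[0.78,-0.607,0,0,0,-0.461,0.5],[0.78,-0.607,0,0,0,-0.461,0.5]]]}}

```text
time_s: 21.23
tool_pos: [0.4539, 0.1491, 0.1533]
tool_rot: [-180.0, -0.0, 173.3]
force: [-0.1, -0.3, 0.2]
grip_width: 0.0437
grasp_force: 0.0
```

Run:
```python
from cell import eyes,get_obs
from h import *
o=get_obs(); print(o['tool_pos'],o['tool_rot'],o['grip_width'],o['qpos'])
for n in['top','scene']:
    c=eyes.read_camera(n); np.savez(f'pics/{n}2.npz',**c)
    print(n,[np.round(pix(c,P),1) for P in([.348,.161,.005],[.529,.139,.005],[.4543,.149,.005])])
f=cv2.cvtColor(c['frame'],cv2.COLOR_RGB2BGR); cv2.imwrite('pics/s2.png',cv2.resize(f[130:330,180:500],None,fx=2.5,fy=2.5))
```

```text
[0.45385078 0.14905533 0.15326786] [-1.79985568e+02 -3.62835831e-02  1.73280443e+02] 0.04366643231731936 [-51.27261922  -0.71443723  29.95694151 112.98484356   0.38099241
  67.67340874  61.81786765]
top [array([219.3, 263.4]), array([229.6, 200.3]), array([225.1, 225.9])]
scene [array([351.6, 214.7]), array([332.2, 250.5]), array([341. , 234.9])]
```

View pics/s2.png

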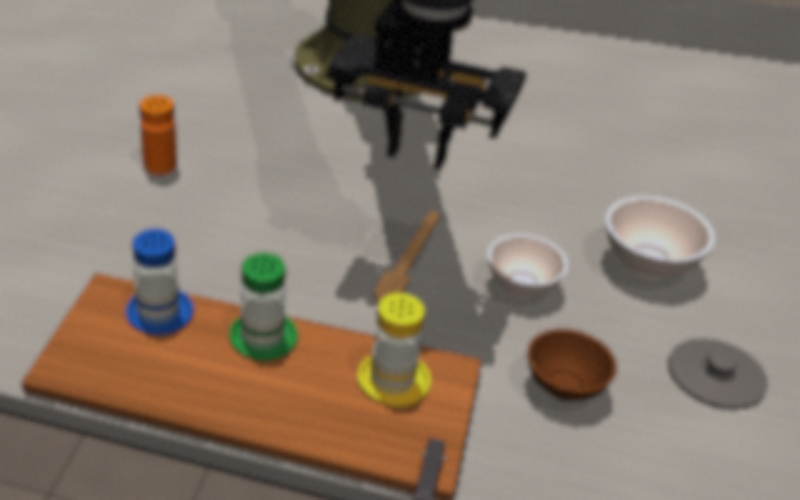

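The picture shows the three shakers upright in their matching seats, at crop pixels (160,310), (265,335) and (395,380). The spatula lies where I measured it, with the handle end at (433,213).

Emit:
{"name": "servo_tool", "arguments": {"series": [[[0,0,0.1,0,0,0,0.45],[0,0,0.2,0,0,0,0.45],[0,0,0.3,0,0,0,0.45],[0,0,0.38,0,0,0,0.45],[0,0,0.43,0,0,0,0.45],[0,0,0.46,0,0,0,0.45],[0,0,0.475,0,0,0,0.45],[0,0,0.485,0,0,0,0.45],[0,0,0.49,0,0,0,0.45],[0,0,0.495,0,0,0,0.45],[0,0,0.5,0,0,0,0.45],[0,0,0.5,0,0,0,0.45]]]}}

```text
time_s: 22.33
tool_pos: [0.4548, 0.1494, 0.004]
tool_rot: [180.0, 0.0, 172.9]
force: [-0.0, -0.5, -0.2]
grip_width: 0.039
grasp_force: 0.0
```

Emit:
{"name": "servo_tool", "arguments": {"series": [[[0,0,0,0,0,0,0.3],[0,0,0,0,0,0,0.25],[0,0,0,0,0,0,0.2],[0,0,0,0,0,0,0.15],[0,0,0,0,0,0,0.1],[0,0,0,0,0,0,0.05],[0,0,0,0,0,0,0],[0,0,0,0,0,0,0]]]}}

```text
time_s: 23.0
tool_pos: [0.4545, 0.1493, 0.0037]
tool_rot: [180.0, 0.0, 172.9]
force: [0.3, 0.8, 0.4]
grip_width: 0.0137
grasp_force: 14.9
```

Emit:
{"name": "servo_tool", "arguments": {"series": [[[0,0,-0.05,0,0,0,0],[0,0,-0.12,0,0,0,0],[0,0,-0.2,0,0,0,0],[0,0,-0.267,0,0,0,0],[0.01,0.05,-0.267,0,0,0,0],[0.02,0.13,-0.267,0,0,0,0],[0.04,0.23,-0.267,0,0,0,0],[0.055,0.33,-0.267,0,0,0,0],[0.07,0.41,-0.267,0,0,0,0],[0.078,0.446,-0.267,0,0,0,0],[0.078,0.446,-0.267,0,0,0,0],[0.078,0.446,-0.267,0,0,0,0]]]}}

```text
time_s: 24.0
tool_pos: [0.4476, 0.2837, 0.0833]
tool_rot: [-179.9, -0.0, 172.9]
force: [-0.9, -0.8, -0.2]
grip_width: 0.0137
grasp_force: 14.9
```

Run:
```python
from cell import eyes,get_obs
from h import *
o=get_obs(); print(o['tool_pos'],o['tool_rot'])
c=eyes.read_camera('scene'); W=world(c); np.savez('pics/s3.npz',**c)
hs=cv2.cvtColor(c['frame'],cv2.COLOR_RGB2HSV)
k=(hs[...,1]>80)&(W[...,2]>.06)&(W[...,2]<.11)&(abs(W[...,0]-.44)<.13)&(abs(W[...,1]-.285)<.05); p=W[k]
print(k.sum(),cv2.minAreaRect(p[:,:2].astype(np.float32)),np.polyfit(p[:,0],p[:,2],1),p[:,0].min(),p[:,0].max())
k=(W[...,2]>.034)&(W[...,2]<.06)&(abs(W[...,0]-.45)<.07)&(abs(W[...,1]-.285)<.06); p=W[k]; print('bowl',cv2.minEnclosingCircle(p[:,:2].astype(np.float32)))
f=cv2.cvtColor(c['frame'],cv2.COLOR_RGB2BGR); cv2.imwrite('pics/s3.png',cv2.resize(f[150:300,320:520],None,fx=4,fy=4))
```

```text
[0.44756104 0.28366454 0.08327347] [-1.79901974e+02 -1.22498298e-02  1.72948723e+02]
242 ((0.43235769867897034, 0.282880961894989), (0.029566098004579544, 0.18000228703022003), 84.46623992919922) [-0.01292359  0.09432353] 0.342978757944592 0.5217194272157828
bowl ((0.44733914732933044, 0.28494080901145935), 0.04668336361646652)
```

View pics/s3.png

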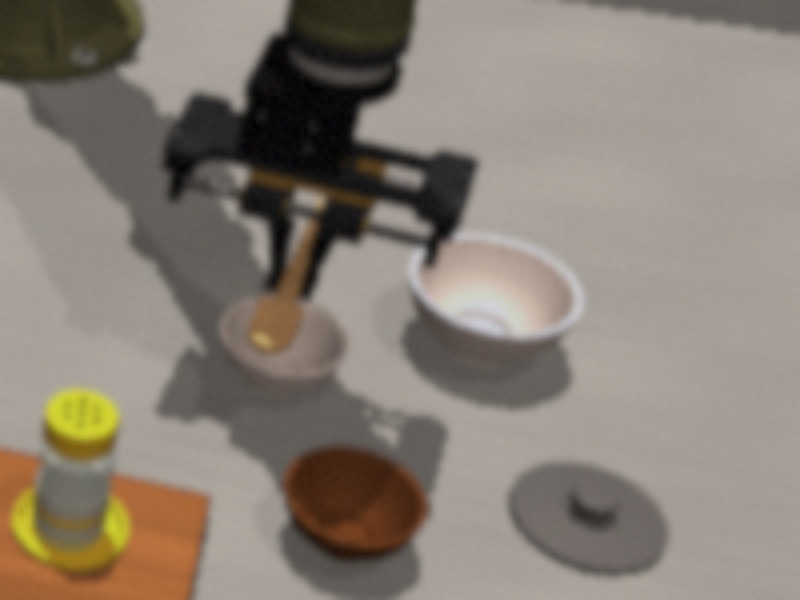

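Emit:
{"name": "servo_tool", "arguments": {"series": [[[0,0.005,0.03,0,0,0,0],[0,0.005,0.06,0,0,0,0],[0,0.005,0.085,0,0,0,0],[0,0.005,0.1,0,0,0,0],[0,0.005,0.108,0,0,0,0],[0,0.005,0.113,0,0,0,0],[0,0.005,0.117,0,0,0,0],[0,0.005,0.12,0,0,0,0],[0,0.005,0.12,0,0,0,0]]]}}

```text
time_s: 24.8
tool_pos: [0.4479, 0.2864, 0.0478]
tool_rot: [180.0, 0.0, 172.9]
force: [0.0, 0.5, -0.6]
grip_width: 0.0139
grasp_force: 14.9
```

Emit:
{"name": "servo_tool", "arguments": {"series": [[[0,0,0.001,0,0,0,0],[0,0,0.002,0,0,0,0],[0,0,0.003,0,0,0,0],[0,0,0.003,0,0,0,0]]]}}

```text
time_s: 25.13
tool_pos: [0.4479, 0.2864, 0.0468]
tool_rot: [180.0, 0.0, 172.9]
force: [-0.5, 0.0, -0.1]
grip_width: 0.0141
grasp_force: 14.9
```

Underside is about 1 mm above the rim, so I go on in small steps.

Emit:
{"name": "servo_tool", "arguments": {"series": [[[0,0,0.001,0,0,0,0],[0,0,0.002,0,0,0,0],[0,0,0.003,0,0,0,0],[0,0,0.003,0,0,0,0]]]}}

```text
time_s: 25.47
tool_pos: [0.4478, 0.2863, 0.0458]
tool_rot: [-180.0, -0.0, 172.9]
force: [-0.4, 0.5, -0.1]
grip_width: 0.0138
grasp_force: 14.9
```

Emit:
{"name": "servo_tool", "arguments": {"series": [[[0,0,0.001,0,0,0,0],[0,0,0.002,0,0,0,0],[0,0,0.003,0,0,0,0],[0,0,0.003,0,0,0,0]]]}}

```text
time_s: 25.8
tool_pos: [0.4479, 0.2864, 0.0457]
tool_rot: [180.0, -0.0, 172.9]
force: [-1.4, -1.8, 6.1]
grip_width: 0.0137
grasp_force: 14.9
```

Emit:
{"name": "servo_tool", "arguments": {"series": [[[0,0,0,0,0,0,0.18],[0,0,0,0,0,0,0.21],[0,0,0,0,0,0,0.25],[0,0,0,0,0,0,0.3],[0,0,0,0,0,0,0.35],[0,0,-0.02,0,0,0,0.35],[0,0,-0.06,0,0,0,0.35],[0,0,-0.15,0,0,0,0.35],[0,0,-0.28,0,0,0,0.35],[0,0,-0.4,0,0,0,0.35],[0,0,-0.5,0,0,0,0.35],[0,0,-0.5,0,0,0,0.35]]]}}

```text
time_s: 26.8
tool_pos: [0.4515, 0.2884, 0.2032]
tool_rot: [179.4, 0.5, 172.9]
force: [0.5, 0.1, 0.8]
grip_width: 0.0309
grasp_force: 0.0
```

Emit:
{"name": "servo_tool", "arguments": {"series": [[[-0.3,0.9,-0.2,0,0,0,0.35],[-0.3,0.9,-0.2,0,0,0,0.35],[-0.3,0.9,-0.2,0,0,0,0.35],[-0.3,0.9,-0.2,0,0,0,0.35],[-0.3,0.9,-0.2,0,0,0,0.35],[-0.3,0.9,-0.2,0,0,0,0.35],[-0.3,0.9,-0.2,0,0,0,0.35],[-0.3,0.9,-0.2,0,0,0,0.35],[-0.3,0.9,-0.2,0,0,0,0.35],[-0.3,0.9,-0.2,0,0,0,0.35]]]}}

```text
time_s: 27.63
tool_pos: [0.5705, 0.5424, 0.2542]
tool_rot: [-179.9, -0.0, 172.9]
force: [0.8, -0.1, 0.4]
grip_width: 0.0304
grasp_force: 0.0
```

Run:
```python
from cell import eyes,get_obs
from h import *
HUE.update(yellow=(20,36),green=(45,85))
print(get_obs()['tool_pos'])
c=eyes.read_camera('top'); W=world(c); cv2.imwrite('pics/t4.png',cv2.resize(cv2.cvtColor(c['frame'],cv2.COLOR_RGB2BGR)[110:290,80:400],None,fx=2.5,fy=2.5))
for col in HUE:
    for m,s in blobs(c,col,120):
        p=W[m&(c['depth']>0)]; p=p[p[:,2]>.11]
        if len(p)>40: print('cap',col,len(p),p.mean(0).round(4),np.array(cv2.minEnclosingCircle(p[:,:2].astype(np.float32))[0]).round(4))
s=eyes.read_camera('scene'); W=world(s)
hs=cv2.cvtColor(s['frame'],cv2.COLOR_RGB2HSV)
for n,cc in(('scene',s),('top',c)):
    W=world(cc); hs=cv2.cvtColor(cc['frame'],cv2.COLOR_RGB2HSV)
    box=(cc['depth']>0)&(abs(W[...,0]-.44)<.13)&(abs(W[...,1]-.285)<.05)
    k=(hs[...,1]>80)&(W[...,2]>.03)&(W[...,2]<.07)&box; p=W[k]
    print(n,k.sum(),cv2.minAreaRect(p[:,:2].astype(np.float32)),np.polyfit(p[:,0],p[:,2],1),p[:,0].min(),p[:,0].max(),np.median(p[:,2]))
    k=(hs[...,1]<70)&(W[...,2]>.034)&(W[...,2]<.06)&box; p=W[k]; print('bowl',cv2.minEnclosingCircle(p[:,:2].astype(np.float32)))
f=cv2.cvtColor(s['frame'],cv2.COLOR_RGB2BGR); cv2.imwrite('pics/s4.png',cv2.resize(f[150:330,180:500],None,fx=2.5,fy=2.5))
```

```text
[0.57053582 0.54239333 0.25422317]
cap yellow 225 [0.6552 0.1759 0.1178] [0.6568 0.1763]
cap green 203 [0.6364 0.0331 0.1178] [0.6376 0.0333]
cap blue 214 [ 0.6348 -0.0855  0.1181] [ 0.6359 -0.0857]
scene 331 ((0.4592694938182831, 0.2890564799308777), (0.2243652194738388, 0.06230316311120987), 8.51461124420166) [-0.04439476  0.06858811] 0.34371101635244483 0.5691606903258625 0.04948521438996145
bowl ((0.4866548180580139, 0.2893112301826477), 0.08317290246486664)
top 433 ((0.45936697721481323, 0.28872328996658325), (0.2243785411119461, 0.06346466392278671), 7.998231887817383) [-0.0143779   0.05703942] 0.34524396937527413 0.5696355624637115 0.050859331075808534
bowl ((0.44970354437828064, 0.29090416431427), 0.07308997213840485)
```

View pics/t4.png

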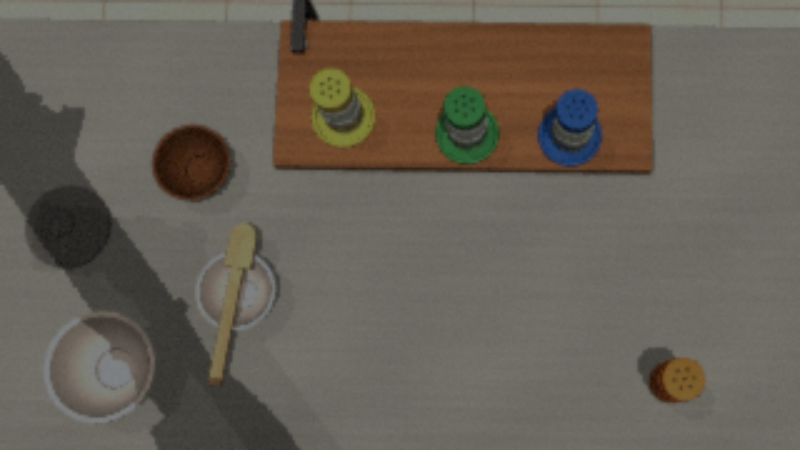

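View pics/s4.png

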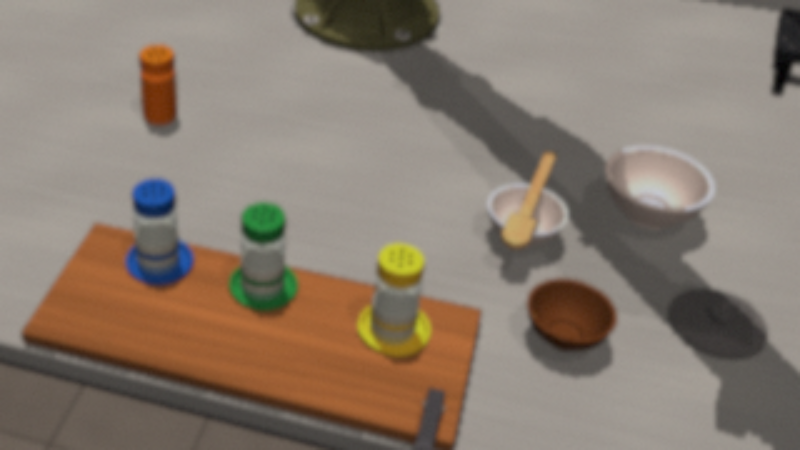

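Run:
```python
from cell import eyes
from h import *
for n in('scene','top'):
    c=eyes.read_camera(n); W=world(c); hs=cv2.cvtColor(c['frame'],cv2.COLOR_RGB2HSV)
    box=(c['depth']>0)&(abs(W[...,0]-.44)<.1)&(abs(W[...,1]-.285)<.048)
    box&=~((W[...,0]>.5)&(W[...,1]>.3))
    k=(hs[...,1]>75)&(W[...,2]>.04)&(W[...,2]<.07)&box; p=W[k]
    r=cv2.minAreaRect(p[:,:2].astype(np.float32)); q=np.linalg.lstsq(np.c_[p[:,:2],np.ones(len(p))],p[:,2],rcond=None)[0]
    print(n,len(p),r,'tilt deg',np.degrees(q[:2]).round(2))
    g=box&(hs[...,1]<60)&(W[...,2]>.034)&(W[...,2]<.046)&(abs(W[...,0]-.448)<.06); p=W[g]; print('bowl',len(p),cv2.minEnclosingCircle(p[:,:2].astype(np.float32)))
```

```text
scene 285 ((0.4328494071960449, 0.2913880944252014), (0.02985391765832901, 0.18111443519592285), 79.18999481201172) tilt deg [-0.51 -1.92]
bowl 163 ((0.4476783275604248, 0.286189466714859), 0.04600619152188301)
top 432 ((0.43161797523498535, 0.2879725694656372), (0.029534459114074707, 0.17781658470630646), 82.44905853271484) tilt deg [0.29 1.07]
bowl 201 ((0.4481136202812195, 0.2856232523918152), 0.04452458396553993)
```

```bash
python3 -c "
from cell import env
print(env.sign_off())"
```

```text
the job is handed in; nothing more can be done
None
```

The job is handed in: the three shakers stand upright in their matching seats, about 2 mm or less from centre by the final camera measurement, and the spatula lies level across the pinch bowl, about 2 mm off its middle, at about 28 s of the 99 s allowed; I steered clear of the bowl, lid and caddy, but only the bowl's position was re-measured, and no verdict came back.

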